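# Hold a bung down with an open ring weight

## Robot

A 6-joint arm with a two-finger parallel gripper is mounted at the origin on the work surface. World frame = base frame: x ahead of the robot, y to its left, z up, the work surface at z = 0. Lengths are in mm, angles in rad, forces in N, time in s.
With the tool pointing down it reaches from about 400 to 925 mm from the base axis. Payload 12.5 kg.
Tool frame: the origin (TCP) lies midway between the tips of the shut fingers; the grasp point (between the pads) lies 19 mm behind it; z points along the fingers, y is the line along which they close (so a half turn about z gives the same grasp; the last joint's range is limited). The gripper opens to 95 mm and grips with 3 to 60 N. Pads are 20 mm wide; open, the fingers measure 119 mm over their backs; the gripper's body (75 mm by 180 mm) begins 59 mm behind the grasp point.
Start: joints at [-1.439, 0.491, 1.559, -0, 1.092, -0.106], TCP at [147.25, -607.424, 214.661] pointing down, gripper open.
Joint ranges: [-3.1, 3.1], [-0.84, 2.19], [0.05, 2.79], [-1.13, 4.28], [0.06, 2.93], [-2.69, 2.69]. Speed limits (rad/s): [2.22, 2.22, 2.79, 3.14, 3.14, 3.14].

## Interface

Orientations are given as [roll, pitch, yaw] about the fixed x, y, z axes, in that order (R = Rz(yaw) Ry(pitch) Rx(roll)).
In Python, from cell import state, read_camera, camera_info, env gives the robot as it stands.
- The arm moves only by the tool move_arm, never from a script. Its argument "commands" is a list of rows, each a list of 3 entries, a list of its own where there are three numbers: the shift along the world's x, y, z in cm, then the turn, a rotation vector about the world's x, y, z in degrees, then the opening, from 0 (shut) to 1 (fully open). A call has 1 to 10 rows; each row shifts and turns the commanded pose from where the row before left it; what a row does not reach is not made up. A row lasts 1/10 s, in which the tool goes at most 50 mm and 8.59 degrees, less where a joint would pass 70% of its speed; a pose out of reach is approached as far as the arm can. A call with a gripper value outside its range is refused whole. The fingers move at their own pace and stop on an object; the grip force is fixed at half the most. Time passes only in rows, so rows that do not move let the fingers close. It gives the time, the measured TCP pose, the force, the opening and the grip force at its end, in the units of the state.
- state(): the state, without advancing time (a new reading comes with each control period).
- read_camera(name): name is "side" or "top" or "wrist"; returns the picture (384x512x3 uint8, blue, green, red); there is no depth.
- camera_info(name): a dict with "K" (3x3 intrinsics, pixels), "k1" (the pictures are not rectified: a ray, as slopes to the right and down, at radius r is drawn at 1 + k1 r^2 times it, then the intrinsics apply), "cam_to_world" (4x4, takes a point from camera to world coordinates). Camera axes: x right, y down, z forward; pixel columns grow to the right and rows downward; lengths in mm; the calibration is good to about 2 mm. A picture is of the moment at which its call begins: read the wrist's pose just before it. camera_info takes no time and is no camera call; for the wrist camera it gives the pose at the moment of the call.
- env.job_done(): hands the job in; it is judged then, once.
The state is a dict: "t": time; "joints": joint angles; "qvel": joint speeds; "tau": joint torques, N m; "eef_pos": TCP position; "tcp_rot": TCP orientation; "ft_force": force on the tool from outside, world axes, zero at the start; "moment": the same for the moment, N m; "opening": opening from 0.0 (shut) to 1.0 (fully open); "grip_force": force on a finger pad.
Only numpy, scipy, OpenCV 4.12 (cv2) and the standard library are available. Lean on these libraries where they do the work, as an engineer would, in place of code of your own. Each camera call takes 0.05 s, during which the arm holds its last target. There are 200 camera calls.

## Task

Pick up the yellow open ring weight by its black handle, slide it sideways through its gap onto the steel vent tube of the jar, below the green cap, then lower it over the black boss until it lies flat and fully home on the grey bung, and let go. Be gentle with the glass jar, and leave the beaker, the amber jar and the blue closed ring where they are.

Things in the scene. Friction and masses are not known exactly. Their poses are not given: they have to be found in the camera images.
- cradle: Fixed aluminium plate 150 x 150 x 18 mm; origin at the centre of its underside, z up. Fixed on it stands a white glass jar (90 mm diameter) with bung, boss, vent tube and cap on one upright axis, which is 7 mm off the plate's centre in an unmeasured horizontal direction, different each time: find it by sight or feel. It is rigid; touch it slowly: over 25 N on it is too much.
- bung_level (a point): Point on the plate's centre line, 138 mm above its underside, level with the flat top of the grey bung (72 mm diameter). Above this level, on the jar's own axis (7 mm off this point): black boss 31 mm diameter up to 12 mm (top 4 mm chamfered 45 degrees), steel vent tube 16 mm diameter, green cap 46 mm diameter from 56 to 68 mm.
- weight: Open ring weight, 0.2 to 0.31 kg, flat on the bench: yellow C ring 16 mm thick, 68 mm outside diameter, 36 mm bore; origin on the bore axis at the underside (three 1.5 mm feet), z up, +x out through the gap. Gap 21 mm wide, parallel from x = 14 to 31 mm; rounded jaw tips (radius 6 mm) end at x = 37 mm. The bore passes over the boss; the gap passes the tube, not the boss; the cap passes neither.
- handle (a point): Centre of the weight's upright black plastic handle, 72 mm behind the bore axis (weight x = -72, y = 0 mm), 38 mm above the underside. Handle 16 mm (weight x) by 24 mm (y), from 4 to 54 mm above the underside; a bar 16 mm wide, its top 14 mm above the underside, joins it to the ring.
- beaker: Bystander: open glass beaker, 70 mm diameter, 90 mm tall; origin at the centre of its underside.
- reagent: Bystander: amber jar with blue cap, 60 mm diameter, 120 mm tall; origin at the centre of its underside.
- closed_ring: Bystander: blue closed ring, 68 mm outside diameter, 16 mm high; origin at the centre of its underside.
Things that resemble listed ones, but are neither listed nor needed, are in the scene too. What is meant by the cradle is not red, and is the larger of those in its own colour.

How it is judged (in metres and radians):
On the way:
1. the weight is on the vent tube, above the boss and below the cap (horizontal distance between weight and cradle below 0.022 m and z of weight in the frame of cradle between 0.147 and 0.182 m), for 0.1 s.
At the end, for the whole second after the job is handed in: The weight lies at rest round the boss, flat on the bung: its underside 130 to 142 mm above the cradle's underside, its bore axis within 14 mm of the cradle's centre, tilted less than 0.07 rad, released (horizontal distance between weight and cradle below 0.014 m and z of weight in the frame of cradle between 0.13 and 0.142 m and angle between weight's own z axis and vertical below 0.07 rad and linear speed of weight below 0.02 m/s); the robot touches nothing.
It fails at once if more than 25 N on the glass jar (with its bung, tube and cap) or its cradle (contact force between anything else and jar above 25 N or contact force between anything else and cradle above 25 N).
It fails at once if a bystander moved more than 20 mm (distance of any of beaker, reagent, closed_ring from where it was at the start of the episode above 0.02 m).
It fails at once if a bystander tipped over (angle between any of beaker, reagent, closed_ring's own z axis and vertical above 0.4 rad).
It also fails if it takes over 67 s, if anything falls off the work surface, if the arm or the gripper's body presses on something with over 40 N, if the wrist force passes 120 N, or if a joint passes its speed limit or range.

## Working session

There is one attempt and no reset: what is moved stays moved. The work goes in short steps, Python scripts to look and compute and a tool call to move; the robot and the scene stay as the last step left them, time stands still between calls to the robot, and variables do not carry over. Pictures are saved under pics/ and viewed, at most 10 in all, crops included, and the job is handed in when it is done.

Besides the shell and the picture viewer there is one more tool, called by a JSON object that holds its "fn" and its "kwargs". move_arm: Moves the arm, as the interface text tells. Its arguments: {"type":"object","properties":{"commands":{"type":"array"}},"required":["commands"]}

```bash
mkdir -p pics; cat > h.py <<'E'
import numpy as np, cv2
from cell import state, read_camera, camera_info, env
def ray(ci,u,v):
    K=np.array(ci["K"],float);k1=ci["k1"];T=np.array(ci["cam_to_world"])
    d=np.array([(u-K[0,2])/K[0,0],(v-K[1,2])/K[1,1]]);s=d.copy()
    for _ in range(30): s=d/(1+k1*(s@s))
    return T[:3,3],T[:3,:3]@np.array([s[0],s[1],1])
def atz(ci,u,v,z):
    o,d=ray(ci,u,v);return o+d*(z-o[2])/d[2]
def proj(ci,p):
    K=np.array(ci["K"],float);T=np.array(ci["cam_to_world"])
    c=T[:3,:3].T@(np.array(p)-T[:3,3]);s=c[:2]/c[2];s=s*(1+ci["k1"]*(s@s))
    return K[0,0]*s[0]+K[0,2],K[1,1]*s[1]+K[1,2]
def tri(a,b):
    (o1,d1),(o2,d2)=a,b
    A=np.stack([d1,-d2],1);x=np.linalg.lstsq(A,o2-o1,rcond=None)[0]
    p,q=o1+d1*x[0],o2+d2*x[1];return (p+q)/2,np.linalg.norm(p-q)
E
python3 - <<'E'
from h import *
for n in ("top","side"):
    cv2.imwrite(f"pics/{n}0.png",cv2.resize(read_camera(n),(800,600)))
    print(n,np.round(np.array(camera_info(n)["cam_to_world"]),2).tolist(),camera_info(n)["K"],camera_info(n)["k1"])
s=state();print(s["t"],s["eef_pos"],s["tcp_rot"],s["ft_force"])
E
```

```text
top [[-0.02, -0.99, 0.12, 417.04], [-1.0, 0.02, -0.02, 47.12], [0.02, -0.12, -0.99, 1410.23], [0.0, 0.0, 0.0, 1.0]] [[449.49769258   0.         252.22811587]
 [  0.         449.49769258 195.38476963]
 [  0.           0.           1.        ]] -0.0005845198450609494
side [[-0.94, -0.26, 0.23, 232.15], [-0.34, 0.71, -0.61, 952.13], [-0.01, -0.65, -0.76, 1236.09], [0.0, 0.0, 0.0, 1.0]] [[500.16717618   0.         250.0621109 ]
 [  0.         500.16717618 189.58630142]
 [  0.           0.           1.        ]] 0.011393031139540119
0.1 [ 147.21068855 -607.15604184  214.12180736] [-3.14052628e+00 -1.27301012e-04  2.37756015e-01] [-0.08467165  0.61715823 -0.76905672]
```

View pics/top0.png

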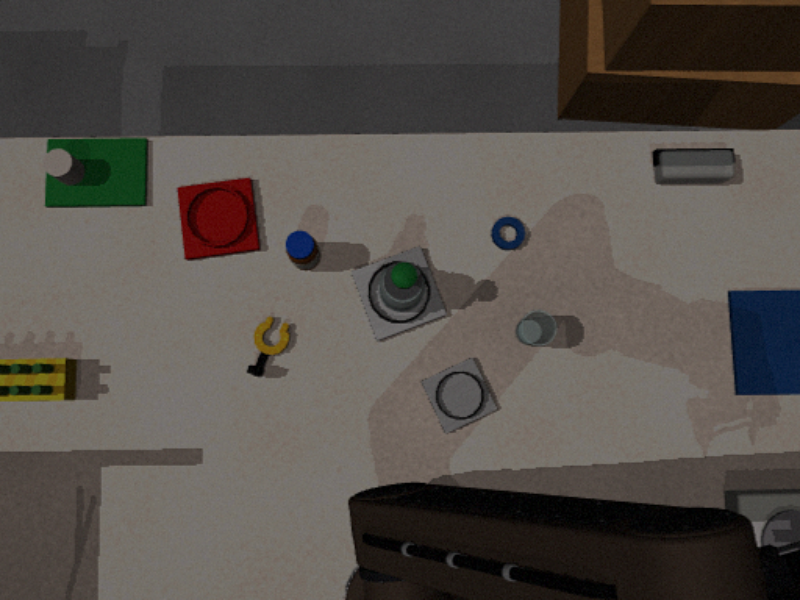

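View pics/side0.png

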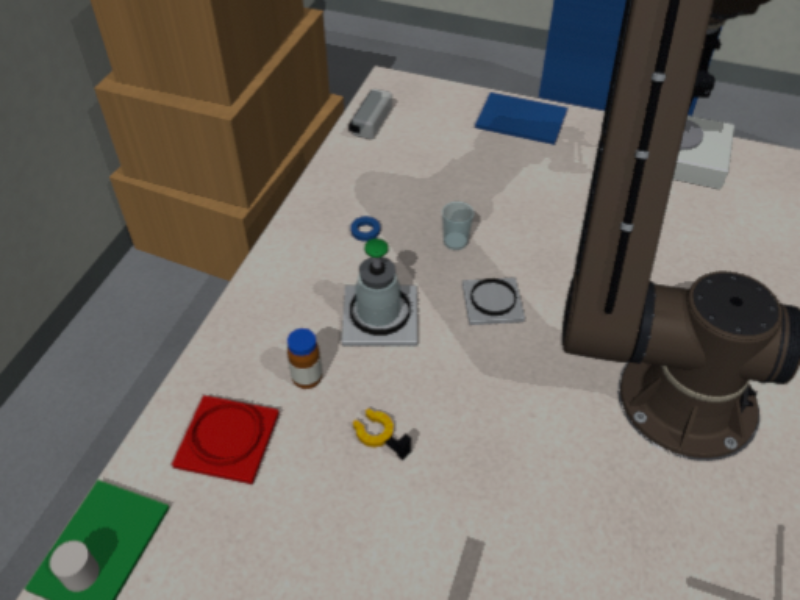

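Top view: the cradle is at about (400,293) with the green cap at (404,275). The weight's ring is at (272,336), its handle at (257,370), and the gap points up and slightly right. The amber jar is at (302,250), the beaker at (537,330) and the blue ring at (508,233). Next I enlarge and measure.

```bash
python3 - <<'E'
from h import *
T=camera_info("top");S=camera_info("side")
it,is_=read_camera("top"),read_camera("side")
c=cv2.resize(it[150:250,150:300],None,fx=5,fy=5,interpolation=cv2.INTER_CUBIC);cv2.imwrite("pics/topc.png",cv2.convertScaleAbs(c,alpha=1.5))
sc=lambda u,v:((u+.5)/1.5625-.5,(v+.5)/1.5625-.5)
cs=[(350,267),(425,247),(449,316),(378,340)]
P=np.array([atz(T,*sc(*p),18) for p in cs]);print(P[:,:2].round(),P.mean(0).round(1),[np.linalg.norm(P[i]-P[i-1]).round() for i in range(4)])
cs=[(344,286),(418,288),(418,343),(341,343)]
P=np.array([atz(S,*sc(*p),18) for p in cs]);print("side",P[:,:2].round(),P.mean(0).round(1))
def cen(im,lo,hi,x0,x1,y0,y1):
    h=cv2.cvtColor(im,cv2.COLOR_BGR2HSV);m=cv2.inRange(h,lo,hi);z=np.zeros_like(m);z[y0:y1,x0:x1]=m[y0:y1,x0:x1]
    M=cv2.moments(z,True);return M["m10"]/M["m00"],M["m01"]/M["m00"],M["m00"]
g=((45,100,40),(80,255,255));y=((18,140,60),(33,255,255))
a=cen(it,*g,235,285,160,195);b=cen(is_,*g,225,255,145,170);print("cap",a,b,tri(ray(T,*a[:2]),ray(S,*b[:2])),atz(T,*a[:2],204))
a=cen(it,*y,155,195,195,240);b=cen(is_,*y,220,270,255,290);print("ring",a,b,tri(ray(T,*a[:2]),ray(S,*b[:2])),atz(T,*a[:2],15))
print("ringc",atz(T,*sc(272,336),16),"handle top",atz(T,*sc(257,370),54),tri(ray(T,*sc(257,370)),ray(S,*sc(401,438))))
for n,p,z in(("beaker",(537,330),45),("amber",(300,242),120),("ring",(508,233),10)):print(n,atz(T,*sc(*p),z).round())
E
```

```text
[[662. 103.]
 [701. -48.]
 [560. -93.]
 [514.  50.]] [609.2   3.1  18. ] [np.float64(157.0), np.float64(157.0), np.float64(148.0), np.float64(150.0)]
side [[704. -29.]
 [557. -76.]
 [511.  60.]
 [653. 111.]] [606.1  16.6  18. ]
cap (257.94954128440367, 175.63761467889907, 218.0) (240.32846715328466, 158.35766423357666, 137.0) (array([616.40705609,   3.132683  , 192.9078892 ]), np.float64(0.6485126946407566)) [614.27335654   3.46254355 204.        ]
ring (173.1635687732342, 216.0631970260223, 269.0) (239.5147928994083, 274.33727810650885, 338.0) (array([523.83660889, 263.60665825,   5.74000678]), np.float64(1.3104496889197161)) [522.49614714 262.02526375  15.        ]
ringc [526.11435763 259.6048109   16.        ] handle top [458.3407605  282.35809191  54.        ] (array([462.18220868, 285.13641369,  42.77232019]), np.float64(7.176723187502808))
beaker [ 527. -262.   45.]
amber [693. 192. 120.]
ring [ 729. -219.   10.]
```

View pics/topc.png

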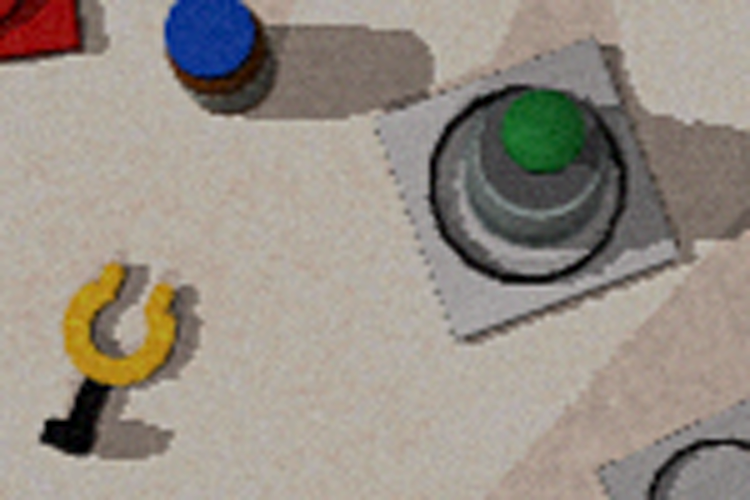

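Enlarged crop: the plate corners are at (380,115), (595,40), (678,257), (465,340) and the cap at (543,131). The bore is at (120,328) and the handle top at about (65,435). I'm approaching along an arc at about 290 mm height, with the fingers turned to close along the weight's x.

{"fn": "move_arm", "kwargs": {"commands": [[[2.7,3.1,0.8],[0,0,5.7],0.7],[[2.7,3.1,0.8],[0,0,5.7],0.7],[[2.7,3.1,0.8],[0,0,5.7],0.7],[[2.7,3.1,0.8],[0,0,5.7],0.7],[[2.7,3.1,0.8],[0,0,5.7],0.7],[[2.7,3.1,0.8],[0,0,5.7],0.7],[[2.7,3.1,0.8],[0,0,5.7],0.7],[[2.7,3.1,0.8],[0,0,5.7],0.7],[[2.7,3.1,0.8],[0,0,5.7],0.7],[[2.7,3.1,0.8],[0,0,5.7],0.7]]}}

```text
t: 1.2
eef_pos: [418.1, -296.0, 295.0]
tcp_rot: [3.141, 0.0, 1.237]
ft_force: [1.2, -0.7, -0.3]
opening: 0.705
grip_force: 0.0
```

{"fn": "move_arm", "kwargs": {"commands": [[[0.3,4,0],[0,0,0],0.6],[[0.3,4,0],[0,0,0],0.6],[[0.3,4,0],[0,0,0],0.6],[[0.3,4,0],[0,0,0],0.6],[[0.3,4,0],[0,0,0],0.6],[[0.3,4,0],[0,0,0],0.6],[[0.3,4,0],[0,0,0],0.6],[[0.3,4,0],[0,0,0],0.6],[[0.3,4,0],[0,0,0],0.6],[[0.3,4,0],[0,0,0],0.6]]}}

```text
t: 2.2
eef_pos: [447.0, 104.2, 294.8]
tcp_rot: [3.141, -0.0, 1.233]
ft_force: [0.7, -0.2, 0.8]
opening: 0.602
grip_force: 0.0
```

{"fn": "move_arm", "kwargs": {"commands": [[[0,3.3,0],[0,0,0],0.6],[[0,3.3,0],[0,0,0],0.6],[[0,3.3,0],[0,0,0],0.6],[[0,3.3,0],[0,0,0],0.6],[[0,3.3,-1],[0,0,0],0.6],[[0,2.5,-1],[0,0,0],0.6],[[0,0,0],[0,0,0],0.6],[[0,0,0],[0,0,0],0.6]]}}

```text
t: 3.0
eef_pos: [447.0, 292.6, 274.4]
tcp_rot: [-3.141, 0.001, 1.234]
ft_force: [0.1, -1.4, 0.2]
opening: 0.598
grip_force: 0.0
```

```bash
python3 - <<'E'
from h import *
s=state();print(s["t"],s["eef_pos"],s["tcp_rot"],s["joints"],s["opening"])
w=camera_info("wrist");i=read_camera("wrist");cv2.imwrite("pics/w1raw.png",i)
print(np.round(w["cam_to_world"],3),w["K"],w["k1"])
cv2.imwrite("pics/w1.png",cv2.resize(i,(800,600)))
for p in((460,283,54),(526,260,16),(458,283,54)):print(np.array(proj(w,p))*1.5625)
E
```

```text
3.0 [446.99536643 292.56837734 274.39227419] [-3.14116363e+00  8.38855851e-04  1.23378568e+00] [ 4.56022544e-01  3.02537892e-01  1.69848642e+00 -3.11186338e-04
  1.14146707e+00  7.93163030e-01] 0.5978865902301107
[[ 9.43000e-01 -3.22000e-01 -8.10000e-02  4.69037e+02]
 [-3.32000e-01 -9.14000e-01 -2.31000e-01  3.57551e+02]
 [ 1.00000e-03  2.45000e-01 -9.70000e-01  4.44939e+02]
 [ 0.00000e+00  0.00000e+00  0.00000e+00  1.00000e+00]] [[297.85403335   0.         256.02802586]
 [  0.         297.85403335 190.54842801]
 [  0.           0.           1.        ]] -0.05815089230731873
[418.6626111  268.85336897]
[491.7801548  261.14023332]
[416.44596711 269.61971788]
```

View pics/w1.png

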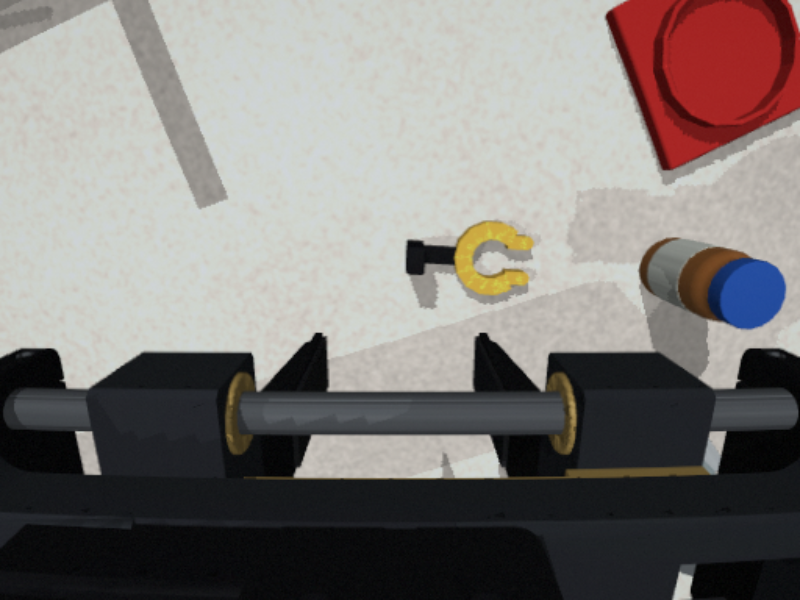

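The wrist view shows the weight's handle at (415,257), bore centre at about (493,259), and the gap pointing right. I enlarge it for a precise pose.

```bash
python3 - <<'E'
import cv2
i=cv2.imread("pics/w1raw.png");c=cv2.resize(i[132:200,250:350],None,fx=8,fy=8,interpolation=cv2.INTER_CUBIC)
cv2.imwrite("pics/w1c.png",cv2.convertScaleAbs(c,alpha=1.3,beta=15))
E
```

```text
(no output)
```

View pics/w1c.png

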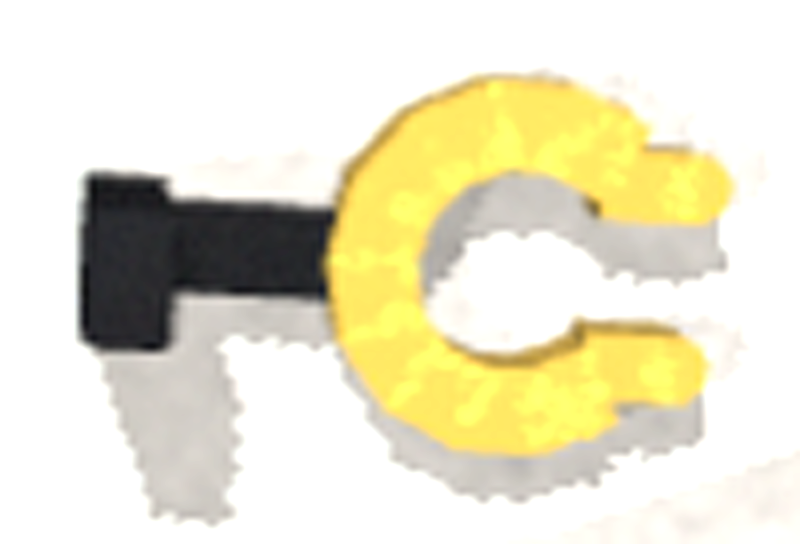

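Crop: the ring outline spans x from 328 and y 78–453. Jaw tips end at (733,187) and (707,367), and the handle silhouette covers x 83–170, y 175–348. I fit the pose to these.

```bash
python3 - <<'E'
from h import *
from scipy.optimize import least_squares
w=camera_info("wrist")
def pc(p):
    u,v=proj(w,p);return np.array([(u-250+.5)*8-.5,(v-132+.5)*8-.5])
def W(q,P):
    c,s=np.cos(q[2]),np.sin(q[2]);P=np.atleast_2d(P);return np.c_[q[0]+c*P[:,0]-s*P[:,1],q[1]+s*P[:,0]+c*P[:,1],P[:,2]]
t=np.radians(np.arange(60,301,5));ring=np.c_[34*np.cos(t),34*np.sin(t),0*t+16]
b=np.radians(np.arange(0,360,15));tips=[np.c_[31+6*np.cos(b),s*16.5+6*np.sin(b),0*b+16] for s in(1,-1)]
hb=np.array([(x,y,z) for x in(-80,-64) for y in(-12,12) for z in(14,54)])
def f(q):
    R=np.array([pc(p) for p in W(q,ring)]);A,B=[np.array([pc(p) for p in W(q,T)]) for T in tips];H=np.array([pc(p) for p in W(q,hb)])
    return np.array([R[:,0].min()-329,R[:,1].min()-78,R[:,1].max()-453,A[:,0].max()-733,B[:,0].max()-707,(A[:,1].min()+A[:,1].max())/2-187,(B[:,1].min()+B[:,1].max())/2-367,H[:,0].min()-83,H[:,0].max()-170,H[:,1].min()-175,H[:,1].max()-348])
r=least_squares(f,[526,260,-.33],x_scale=[1,1,.01],loss="soft_l1",f_scale=4);q=r.x
print(q[:2],np.degrees(q[2]),f(q).round(1))
h=W(q,(-72,0,38))[0];s=state();print("handle",h,"shift",h[:2]-s["eef_pos"][:2],"tool y deg",np.degrees(s["tcp_rot"][2])-90)
# jar
T=camera_info("top");o=lambda u,v:((u+.5)/5-.5+150,(v+.5)/5-.5+150)
P=np.array([atz(T,*o(*p),18) for p in[(380,115),(595,40),(678,257),(465,340)]]);print(P.mean(0),[np.linalg.norm(P[i]-P[i-1]).round() for i in range(4)],atz(T,*o(543,131),206))
E
```

```text
[526.70912053 262.71520836] -22.924591194360975 [ 2.8  1.6 -4.6 -3.8 -0.4  0.9 -1.1 -7.  14.6 -1.6  3.6]
handle [460.39580222 290.76059685  38.        ] shift [13.18074225 -1.37294182] tool y deg -19.361880283660085
[608.66662833   5.07242981  18.        ] [np.float64(151.0), np.float64(144.0), np.float64(147.0), np.float64(143.0)] [613.48971414   2.86420208 206.        ]
```

{"fn": "move_arm", "kwargs": {"commands": [[[0.7,-0.1,-3],[0,0,-1.8],0.45],[[0.6,0,-4],[0,0,-1.8],0.45],[[0,0,-4],[0,0,0],0.45],[[0,0,-4],[0,0,0],0.45],[[0,0,-4],[0,0,0],0.45],[[0,0,-3],[0,0,0],0.45],[[0,0,-2],[0,0,0],0.45],[[0,0,-1.4],[0,0,0],0.45],[[0,0,0],[0,0,0],0.45],[[0,0,0],[0,0,0],0.45]]}}

```text
t: 4.05
eef_pos: [460.8, 291.0, 21.4]
tcp_rot: [3.141, -0.0, 1.169]
ft_force: [-0.3, 0.2, 0.3]
opening: 0.451
grip_force: 0.0
```

{"fn": "move_arm", "kwargs": {"commands": [[[0,0,0],[0,0,0],0.3],[[0,0,0],[0,0,0],0.2],[[0,0,0],[0,0,0],0.1],[[0,0,0],[0,0,0],0],[[0,0,0],[0,0,0],0],[[0,0,0],[0,0,0],0],[[0,0,0],[0,0,0],0],[[0,0,0],[0,0,0],0]]}}

```text
t: 4.85
eef_pos: [460.3, 291.7, 20.9]
tcp_rot: [3.141, -0.0, 1.17]
ft_force: [-1.3, 0.6, 6.2]
opening: 0.171
grip_force: 30.0
```

{"fn": "move_arm", "kwargs": {"commands": [[[0,0,0.8],[0,0,0],0],[[0,0,1.6],[0,0,0],0],[[0,0,2],[0,0,0],0],[[0,0,2.4],[0,0,0],0],[[0,0,2.4],[0,0,0],0],[[0,0,2.4],[0,0,0],0],[[0,0,2],[0,0,0],0],[[0,0,1.6],[0,0,0],0],[[0,0,1.2],[0,0,0],0],[[0,0,0],[0,0,0],0]]}}

```text
t: 5.85
eef_pos: [460.6, 291.8, 186.0]
tcp_rot: [3.14, -0.002, 1.17]
ft_force: [-0.6, -0.7, -2.8]
opening: 0.17
grip_force: 30.0
```

{"fn": "move_arm", "kwargs": {"commands": [[[0,-1,0],[0,0,0],0],[[0.2,-2,0],[0,0,0],0],[[0.2,-2.8,0],[0,0,0],0],[[0.2,-2.8,0],[0,0,0],0],[[0.2,-2.8,0],[0,0,0],0],[[0.2,-2.8,0],[0,0,0],0],[[0.2,-2.8,0],[0,0,0],0],[[0.2,-2.8,0],[0,0,0],0],[[0.2,-2,0],[0,0,0],0],[[0,-1.3,0],[0,0,0],0]]}}

```text
t: 6.85
eef_pos: [475.7, 58.8, 183.8]
tcp_rot: [-3.14, 0.001, 1.168]
ft_force: [0.2, 0.6, -0.5]
opening: 0.165
grip_force: 30.0
```

{"fn": "move_arm", "kwargs": {"commands": [[[0,0,0],[0,0,0],0],[[0,0,0],[0,0,0],0]]}}

```text
t: 7.05
eef_pos: [475.9, 60.7, 184.3]
tcp_rot: [-3.141, 0.0, 1.169]
ft_force: [0.1, 0.2, -1.6]
opening: 0.167
grip_force: 30.0
```

```bash
python3 - <<'E'
from h import *
s=state();print(s["t"],s["eef_pos"],s["tcp_rot"],s["ft_force"],s["opening"])
w=camera_info("wrist");i=read_camera("wrist");cv2.imwrite("pics/w2raw.png",i);S=read_camera("side");cv2.imwrite("pics/s2raw.png",S);cv2.imwrite("pics/t2raw.png",read_camera("top"))
for p in((613.5,3,206),(613.5,3,194),(613.5,3,150)):print(np.array(proj(w,p))*1.5625,proj(camera_info("side"),p))
a=cv2.convertScaleAbs(cv2.resize(i[170:360,100:450],(800,434),interpolation=cv2.INTER_CUBIC),alpha=1.2)
cv2.imwrite("pics/w2.png",a)
cv2.imwrite("pics/w2full.png",cv2.resize(i,(800,600)))
E
```

```text
7.05 [475.91703585  60.66790346 184.28156544] [-3.14079633e+00  2.39662571e-04  1.16922972e+00] [ 0.09628925  0.18053997 -1.6089281 ] 0.16669742322573253
[810.63326585 377.369251  ] (np.float64(241.29629674057276), np.float64(155.41669761237986))
[785.80990944 365.01382912] (np.float64(241.37882615035264), np.float64(158.32515013378602))
[714.6873771  330.05168168] (np.float64(241.67277212267425), np.float64(168.685940669964))
```

View pics/w2full.png

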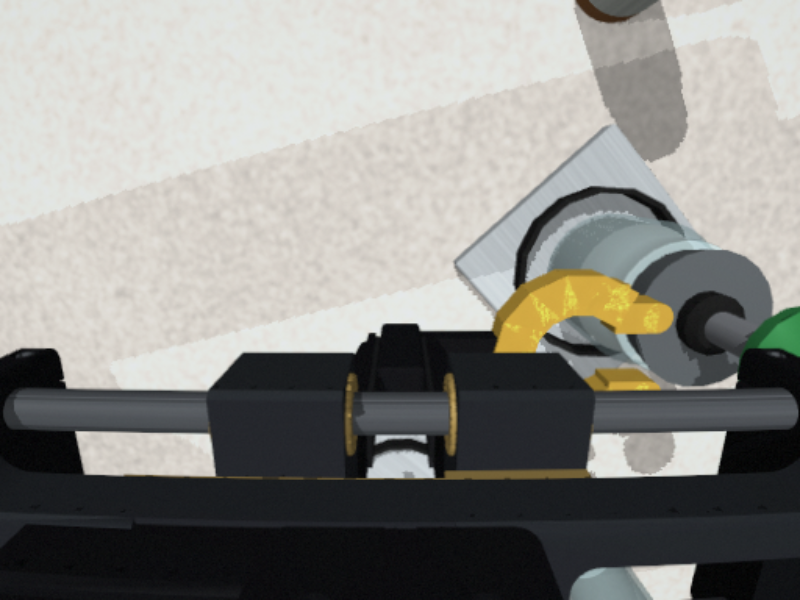

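Wrist view: upper jaw tip at (665,315), tube leaving the boss at about (716,328), grey bung around (705,315), and the lower jaw partly visible at (625,380). I enlarge it to measure gap versus tube.

```bash
python3 - <<'E'
from h import *
i=cv2.imread("pics/w2raw.png");c=cv2.resize(i[165:255,392:512],None,fx=6.6667,fy=6.6667,interpolation=cv2.INTER_CUBIC)
cv2.imwrite("pics/w2c.png",cv2.convertScaleAbs(c,alpha=1.3,beta=20));print(c.shape)
E
```

```text
(600, 800, 3)
```

View pics/w2c.png

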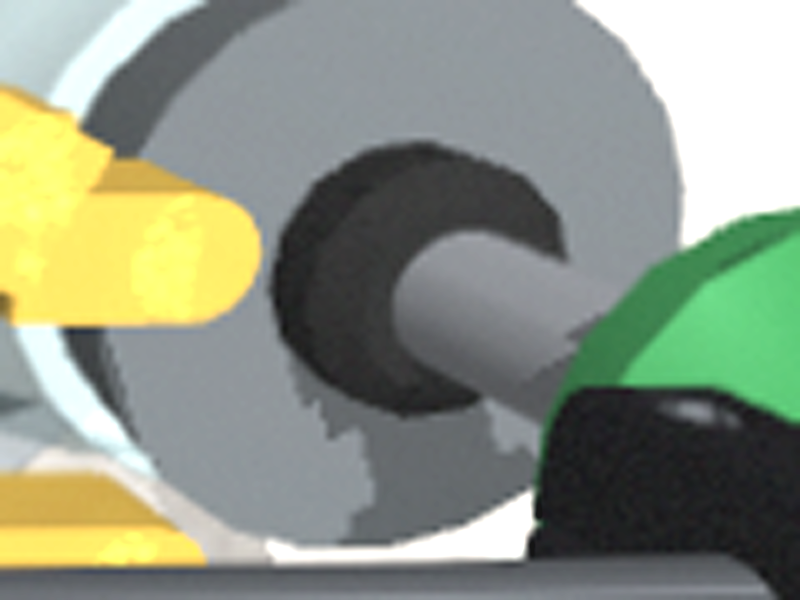

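```bash
cat > m.py <<'E'
from h import *
from scipy.optimize import least_squares
def setup(w,x0,y0,f):
    return lambda p:(np.array(proj(w,p))-[x0,y0]+.5)*f-.5
def W(q,P):
    # q: x,y,z of bore underside, yaw, pitch(nose down +)
    from scipy.spatial.transform import Rotation as R
    return np.atleast_2d(P)@R.from_euler("zy",[q[3],q[4]]).as_matrix().T+q[:3]
E
python3 - <<'E'
from m import *
w=camera_info("wrist");pc=setup(w,392,165,6.66667)
q0=[542.3,31.7,163.4,np.radians(-22.9),0]
def feat(q):
    b=np.radians(np.arange(-90,91,5))
    A=np.array([pc(p) for p in W(q,np.c_[31+6*np.cos(b),16.5+6*np.sin(b),0*b+16])])
    i=[pc(p) for p in W(q,[(25,10.5,16),(31,10.5,16),(31,22.5,16),(27,-10.5,16),(31,-10.5,16),(31,-10.5,0),(31,10.5,0)])]
    return A[:,0].max(),*[np.round(x,0).tolist() for x in i]
print(feat(q0))
q=list(q0);q[4]=.03;print("pitch.03",feat(q));q=list(q0);q[2]+=2;print("z+2",feat(q))
# jar features
def jar(x,y):
    t=np.radians(np.arange(0,360,3));C=lambda r,z:np.array([pc((x+r*np.cos(a),y+r*np.sin(a),z)) for a in t])
    a=C(8,150);b=C(15.5,146);g=C(36,138)
    return "tubebase L/T/B",a[:,0].min(),a[:,1].min(),a[:,1].max(),"boss L,T,B",b[:,0].min(),b[:,1].min(),b[:,1].max(),"bung R,B",g[:,0].max(),g[:,1].max(),"axis150,170,190",[pc((x,y,z)) for z in(150,170,190)]
for p in((613.5,3),(613.5,5),(611.5,3)):print(jar(*p))
E
```

```text
(np.float64(263.34587873696387), [132.0, 326.0], [193.0, 326.0], [210.0, 203.0], [124.0, 531.0], [163.0, 530.0], [86.0, 467.0], [111.0, 276.0])
pitch.03 (np.float64(260.6597214356786), [132.0, 321.0], [192.0, 320.0], [208.0, 198.0], [125.0, 526.0], [164.0, 525.0], [82.0, 464.0], [106.0, 273.0])
z+2 (np.float64(275.29168571669635), [143.0, 333.0], [204.0, 332.0], [222.0, 209.0], [134.0, 539.0], [174.0, 538.0], [95.0, 474.0], [121.0, 282.0])
('tubebase L/T/B', np.float64(367.7961245653465), np.float64(248.73450405450424), np.float64(384.9126351056405), 'boss L,T,B', np.float64(282.79117313237924), np.float64(174.32706452765666), np.float64(434.16424951172354), 'bung R,B', np.float64(661.2635458625294), np.float64(567.2755335033216), 'axis150,170,190', [array([436.37962369, 317.43286321]), array([559.6218052, 378.3177452]), array([706.07279462, 451.21505582])])
('tubebase L/T/B', np.float64(363.7460833370177), np.float64(232.7749053670855), np.float64(369.5557759420963), 'boss L,T,B', np.float64(278.5894501220614), np.float64(158.33869861834833), np.float64(419.3016271722545), 'bung R,B', np.float64(658.0871570483854), np.float64(553.5062304313609), 'axis150,170,190', [array([432.50571531, 301.77533204]), array([555.78933125, 361.38571624]), array([702.40012584, 432.81607414])])
('tubebase L/T/B', np.float64(351.0598149751332), np.float64(255.57124320478113), np.float64(391.6032205053225), 'boss L,T,B', np.float64(266.2660451046027), np.float64(181.11264073130778), np.float64(440.67471470885044), 'bung R,B', np.float64(645.7470150413964), np.float64(573.393225219066), 'axis150,170,190', [array([419.72131216, 324.19777985]), array([541.52702466, 385.7099773 ]), array([686.33219659, 459.37031705])])
```

```bash
python3 - <<'E'
from m import *
w=camera_info("wrist");pc=setup(w,392,165,6.66667)
t=np.radians(np.arange(0,360,3))
def f(q):
    x,y=q;C=lambda r,z:np.array([pc((x+r*np.cos(a),y+r*np.sin(a),z)) for a in t])
    a=C(8,150);b=np.r_[C(15.5,146),C(15.5,138)];g=C(36,138)
    T=np.r_[a,C(8,185)]
    d=np.array([590-475,282-236.]);n=np.array([d[1],-d[0]])/np.hypot(*d)
    d2=np.array([545-460,425-386.]);n2=-np.array([d2[1],-d2[0]])/np.hypot(*d2)
    return np.array([a[:,0].min()-394,(T-[475,236])@n if 0 else ((T-[475,236])@n).max(),((T-[460,386])@n2).max(),b[:,0].min()-272,b[:,1].min()-142,b[:,1].max()-415,g[:,0].max()-684,g[:,1].max()-547])
r=least_squares(f,[616,4],loss="soft_l1",f_scale=6);print(r.x,f(r.x).round(1))
p=r.x;q=np.array([542.3,31.7]);th=np.radians(-22.9);d=np.array([np.cos(th),np.sin(th)]);n=np.array([-d[1],d[0]])
print("along",(p-q)@d,"lateral(+left)",(p-q)@n)
E
```

```text
[616.92466155   3.9622889 ] [ 0.5 10.7  6.6 -2.4 -3.3  0.8  2.3  3.2]
along 79.53655682621984 lateral(+left) 3.486668433409338
```

Jar axis is at about (616.9, 4.0). I correct 3 mm laterally and advance 28 mm, still short of the tube, then look again.

{"fn": "move_arm", "kwargs": {"commands": [[[0.1,0.3,0],[0,0,0],0],[[0.65,-0.27,0],[0,0,0],0],[[0.65,-0.27,0],[0,0,0],0],[[0.65,-0.27,0],[0,0,0],0],[[0.65,-0.27,0],[0,0,0],0],[[0,0,0],[0,0,0],0],[[0,0,0],[0,0,0],0],[[0,0,0],[0,0,0],0]]}}

```text
t: 8.0
eef_pos: [503.0, 52.8, 184.6]
tcp_rot: [-3.141, 0.0, 1.17]
ft_force: [-0.7, 0.4, -1.5]
opening: 0.165
grip_force: 30.0
```

```bash
python3 - <<'E'
from m import *
s=state();print(s["t"],s["eef_pos"],s["tcp_rot"],s["ft_force"])
w=camera_info("wrist");i=read_camera("wrist");cv2.imwrite("pics/w3raw.png",i)
np.save("w3.npy",np.array(w["cam_to_world"]))
cv2.imwrite("pics/w3c.png",cv2.convertScaleAbs(cv2.resize(i[155:255,379:512],None,fx=6,fy=6,interpolation=cv2.INTER_CUBIC),alpha=1.3,beta=20))
pc=setup(w,379,155,6)
b=s["eef_pos"][:2]+np.array([526.7-460.3,262.7-291.7]);q=[*b,163.4,np.radians(-22.9),0];print(b)
for P in [(31,10.5,16),(37,16.5,16),(31,22.5,16),(31,-10.5,16),(31,10.5,0)]:print(P,pc(W(q,P)[0]).round())
for z in(150,164,180):print(z,pc((616.9,4,z)).round(),[pc((616.9+k*8*.389,4+k*8*.921,z)).round() for k in(1,-1)])
E
```

```text
8.0 [502.99250483  52.77911801 184.57908927] [-3.14129126e+00  1.22012673e-04  1.16971975e+00] [-0.71679489  0.37138754 -1.51328855]
[569.39250483  23.77911801]
(31, 10.5, 16) [252. 346.]
(37, 16.5, 16) [314. 291.]
(31, 22.5, 16) [267. 236.]
(31, -10.5, 16) [225. 531.]
(31, 10.5, 0) [178. 302.]
150 [275. 349.] [array([284., 287.]), array([266., 410.])]
164 [340. 387.] [array([350., 321.]), array([330., 452.])]
180 [424. 437.] [array([436., 367.]), array([412., 506.])]
```

View pics/w3c.png

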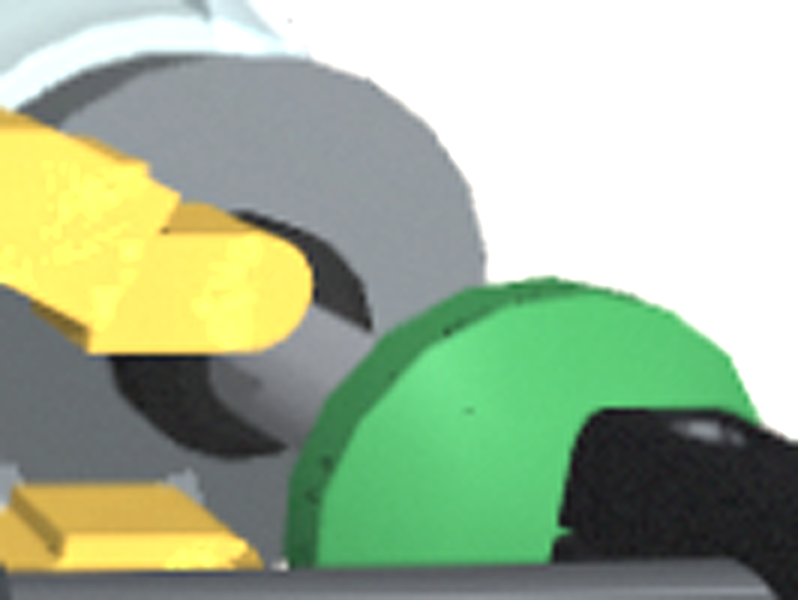

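Jaw inner edges are at y≈352 and y≈531, tip at x≈314, which matches the prediction. Cap outline: left 287, top 278. Bung: right 487, top 55. Boss: right side up to (372,330), bottom at 458. I refit the jar axis from these.

```bash
python3 - <<'E'
from m import *
w=camera_info("wrist");pc=setup(w,379,155,6)
t=np.radians(np.arange(0,360,3))
def f(q):
    x,y=q;C=lambda r,z:np.array([pc((x+r*np.cos(a),y+r*np.sin(a),z)) for a in t])
    a=C(8,150);b=np.r_[C(15.5,146),C(15.5,138)];g=C(36,138);c=np.r_[C(23,194),C(23,206)]
    T=np.r_[a,C(8,185)];d=np.array([368-325,331-308.]);n=np.array([d[1],-d[0]])/np.hypot(*d)
    return np.array([((T-[350,321])@n).max(),b[:,1].max()-458,b[:,1].min()-210,g[:,0].max()-487,g[:,1].min()-52,c[:,0].min()-287,c[:,1].min()-278])
r=least_squares(f,[616,4],loss="soft_l1",f_scale=6);print(r.x,f(r.x).round(1))
p=r.x;q=np.array([569.4,23.8]);th=np.radians(-22.9);d=np.array([np.cos(th),np.sin(th)]);n=np.array([-d[1],d[0]])
print("along",(p-q)@d,"lateral(+left)",(p-q)@n)
E
```

```text
[616.44004973   3.23895577] [ 0.4  3.6  0.9  2.9 -0.2 -2.2 -2.7]
along 51.333402040722 lateral(+left) -0.6361239063475187
```

Lateral error is under 0.5 mm, so I slide in gently, checking force.

{"fn": "move_arm", "kwargs": {"commands": [[[0.37,-0.16,0],[0,0,0],0],[[0.37,-0.16,0],[0,0,0],0],[[0.37,-0.16,0],[0,0,0],0],[[0.37,-0.16,0],[0,0,0],0],[[0.37,-0.16,0],[0,0,0],0]]}}

```text
t: 8.55
eef_pos: [522.1, 44.6, 184.6]
tcp_rot: [3.142, 0.0, 1.17]
ft_force: [0.1, 0.1, -1.3]
opening: 0.169
grip_force: 30.0
```

{"fn": "move_arm", "kwargs": {"commands": [[[0.37,-0.16,0],[0,0,0],0],[[0.37,-0.15,0],[0,0,0],0],[[0.37,-0.15,0],[0,0,0],0],[[0.37,-0.15,0],[0,0,0],0]]}}

```text
t: 8.95
eef_pos: [536.9, 38.6, 184.6]
tcp_rot: [3.142, 0.0, 1.17]
ft_force: [-0.2, 0.2, -1.1]
opening: 0.168
grip_force: 30.0
```

{"fn": "move_arm", "kwargs": {"commands": [[[0.37,-0.16,0],[0,0,0],0],[[0.37,-0.16,0],[0,0,0],0],[[0.37,-0.16,0],[0,0,0],0],[[0.2,-0.09,0],[0,0,0],0],[[0,0,0],[0,0,0],0],[[0,0,0],[0,0,0],0],[[0,0,0],[0,0,0],0]]}}

```text
t: 9.65
eef_pos: [549.5, 33.0, 184.7]
tcp_rot: [-3.142, 0.0, 1.17]
ft_force: [-0.0, 0.4, -2.6]
opening: 0.169
grip_force: 30.0
```

{"fn": "move_arm", "kwargs": {"commands": [[[0.06,-0.04,-0.2],[0,0,0],0],[[0,0,-0.4],[0,0,0],0],[[0,0,-0.4],[0,0,0],0],[[0,0,-0.3],[0,0,0],0],[[0,0,-0.2],[0,0,0],0],[[0,0,0],[0,0,0],0]]}}

```text
t: 10.25
eef_pos: [550.1, 32.6, 169.3]
tcp_rot: [-3.141, 0.0, 1.17]
ft_force: [0.7, 0.7, -1.4]
opening: 0.168
grip_force: 30.0
```

{"fn": "move_arm", "kwargs": {"commands": [[[0,0,-0.15],[0,0,0],0],[[0,0,-0.15],[0,0,0],0],[[0,0,-0.1],[0,0,0],0],[[0,0,0],[0,0,0],0]]}}

```text
t: 10.65
eef_pos: [550.2, 32.6, 165.5]
tcp_rot: [-3.141, 0.0, 1.17]
ft_force: [-0.4, 0.4, -2.5]
opening: 0.17
grip_force: 30.0
```

{"fn": "move_arm", "kwargs": {"commands": [[[0,0,-0.15],[0,0,0],0],[[0,0,-0.15],[0,0,0],0],[[0,0,-0.15],[0,0,0],0],[[0,0,0],[0,0,0],0]]}}

```text
t: 11.05
eef_pos: [550.1, 32.6, 160.9]
tcp_rot: [-3.141, 0.0, 1.17]
ft_force: [-0.0, -0.4, -2.4]
opening: 0.167
grip_force: 30.0
```

{"fn": "move_arm", "kwargs": {"commands": [[[0,0,-0.1],[0,0,0],0],[[0,0,-0.05],[0,0,0],0],[[0,0,0],[0,0,0],0]]}}

```text
t: 11.35
eef_pos: [550.2, 32.6, 159.6]
tcp_rot: [-3.142, 0.0, 1.17]
ft_force: [0.0, -0.1, -2.0]
opening: 0.167
grip_force: 30.0
```

{"fn": "move_arm", "kwargs": {"commands": [[[0,0,-0.05],[0,0,0],0],[[0,0,-0.05],[0,0,0],0],[[0,0,0],[0,0,0],0]]}}

```text
t: 11.65
eef_pos: [550.3, 32.6, 159.0]
tcp_rot: [3.141, -0.0, 1.17]
ft_force: [-1.7, 0.6, 3.5]
opening: 0.167
grip_force: 30.0
```

{"fn": "move_arm", "kwargs": {"commands": [[[0,0,-0.05],[0,0,0],0],[[0,0,0],[0,0,0],0]]}}

```text
t: 11.85
eef_pos: [550.3, 32.6, 158.9]
tcp_rot: [3.141, -0.0, 1.17]
ft_force: [-5.2, 0.4, 8.4]
opening: 0.166
grip_force: 30.0
```

Contact came at the expected height with a small force. I release and retreat upward.

{"fn": "move_arm", "kwargs": {"commands": [[[0,0,0.03],[0,0,0],0],[[0,0,0],[0,0,0],0.2],[[0,0,0],[0,0,0],0.25],[[0,0,0],[0,0,0],0.32],[[0,0,0],[0,0,0],0.4],[[0,0,0],[0,0,0],0.4],[[0,0,0],[0,0,0],0.4]]}}

```text
t: 12.55
eef_pos: [550.3, 32.6, 158.4]
tcp_rot: [3.142, 0.0, 1.17]
ft_force: [-0.4, 0.8, 0.7]
opening: 0.396
grip_force: 0.0
```

{"fn": "move_arm", "kwargs": {"commands": [[[0,0,0.5],[0,0,0],0.4],[[0,0,1],[0,0,0],0.4],[[0,0,1.5],[0,0,0],0.4],[[0,0,2],[0,0,0],0.4],[[0,0,2],[0,0,0],0.4],[[0,0,2],[0,0,0],0.4],[[-2,2,2],[0,0,0],0.4],[[-2,2,2],[0,0,0],0.4],[[0,0,0],[0,0,0],0.4],[[0,0,0],[0,0,0],0.4]]}}

```text
t: 13.55
eef_pos: [510.3, 72.7, 289.4]
tcp_rot: [3.14, -0.001, 1.171]
ft_force: [-0.0, -0.4, -0.5]
opening: 0.402
grip_force: 0.0
```

```bash
python3 - <<'E'
from m import *
s=state();print(s["t"],s["eef_pos"],s["ft_force"],s["opening"])
i=read_camera("wrist");j=read_camera("side")
a=cv2.resize(i,(512,384));b=cv2.resize(j[140:260,200:290],(288,384),interpolation=cv2.INTER_CUBIC)
cv2.imwrite("pics/end.png",np.hstack([a,cv2.convertScaleAbs(b,alpha=1.3)]))
E
```

```text
13.55 [510.31021079  72.74296461 289.44965565] [-0.03679141 -0.39554004 -0.45832393] 0.40218722302806637
```

View pics/end.png

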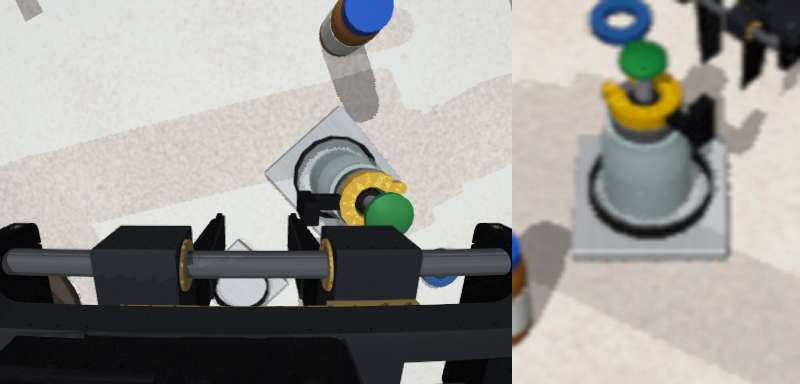

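The wrist view shows the ring round the boss with the handle toward the gripper, and the side view agrees. I check flatness numerically before handing in.

```bash
python3 - <<'E'
from m import *
S=camera_info("side");j=read_camera("side")
h=cv2.cvtColor(j,cv2.COLOR_BGR2HSV);m=cv2.inRange(h,(18,120,60),(33,255,255));m[:140]=0;m[200:]=0;m[:,:215]=0;m[:,270:]=0
x,y,ww,hh=cv2.boundingRect(m);print("obs",x,y,x+ww,y+hh)
t=np.radians(np.arange(35,326,5));b=np.radians(np.arange(-90,91,10))
P=np.r_[[(34*np.cos(a),34*np.sin(a),z) for a in t for z in(1.5,16)],[(31+6*np.cos(a),k*16.5+6*np.sin(a),z) for a in b for k in(1,-1) for z in(1.5,16)]]
for z,p in((138,0),(138,.06),(138,-.06),(142,0)):
    u=np.array([proj(S,c) for c in W([616.6,3.6,z,np.radians(-22.9),p],P)]);print(z,p,u.min(0).round(1),u.max(0).round(1))
# jaw tip and handle top-most
print([np.round(proj(S,c),1) for c in W([616.6,3.6,138,np.radians(-22.9),0],[(-72,0,54),(37,16.5,16),(37,-16.5,16)])])
E
```

```text
obs 228 162 253 181
138 0 [227.3 158.2] [252.  179.4]
138 0.06 [227.  158.5] [252.  179.2]
138 -0.06 [227.5 158. ] [252.3 179.6]
142 0 [227.2 157.3] [252.  178.5]
[array([258.6, 170.9]), array([227.8, 164.5]), array([235.5, 158.7])]
```

```bash
python3 -c "
from cell import env
print(env.job_done())"
```

```text
the job is handed in; nothing more can be done
None
```

The weight is round the boss and resting on the bung, released, and the job is handed in at about 14 s. Tilt was too small to measure in the images, the highest force read at the wrist was about 10 N, and the hand-in returned no verdict.

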